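# Find the burner cap that rocks and seat it

## Robot

A 6-joint arm with a two-finger parallel gripper is mounted at the origin on the work surface; the furniture and walls round the work are solid. World frame = base frame: x ahead of the robot, y to its left, z up, the work surface at z = 0. Lengths are in mm, angles in rad, forces in N, time in s.
With the tool pointing down it reaches from about 300 to 875 mm from the base axis. Payload 6.4 kg.
Tool frame: the origin (TCP) lies midway between the tips of the shut fingers; the grasp point (between the pads) lies 19 mm behind it (pinch_z is the distance from the TCP to the grasp point, in mm); z points along the fingers, y is the line along which they close (so a half turn about z gives the same grasp; the last joint's range is limited). The gripper opens to 88 mm and grips with 3 to 60 N. Pads are 18 mm wide; open, the fingers measure 123 mm over their backs; the gripper's body (75 mm by 187 mm) begins 45 mm behind the grasp point.
Start: joints at [-1.505, 0.181, 1.607, -0, 1.354, -0.206], TCP at [154.384, -553.902, 238.714] pointing down, gripper open.
Joint ranges: [-2.99, 2.99], [-0.89, 2.07], [0.3, 2.58], [-1.14, 4.28], [0, 2.63], [-3.12, 3.12]. Speed limits (rad/s): [2.57, 2.57, 3.01, 3.14, 3.14, 3.14].

## Interface

Orientations are given as a rotation vector (axis times angle).
In Python, from cell import state, snapshot, calibration, close_job, pinch_z gives the robot as it stands.
- The arm moves only by the tool arm_command, never from a script. Its argument "commands" is text: rows parted by semicolons, each of 7 numbers parted by spaces: the shift along the tool's x, y, z in mm, then the turn, a rotation vector about the tool's x, y, z in degrees, then the closure, from -1 (fully open) to 1 (shut). A call has 1 to 10 rows; each row is the pose to reach, as a shift and turn from the pose commanded when the call began, along the tool's axes at that moment; what a row does not reach only later rows make up. A row lasts 1/12 s, in which the tool goes at most 41.7 mm and 7.16 degrees, less where a joint would pass 70% of its speed; a pose out of reach is approached as far as the arm can. A call with a gripper value outside its range is refused whole. The fingers move at their own pace and stop on an object; "squeeze" is the grip in N (left out, the last holds). Time passes only in rows, so rows that repeat a pose let the fingers close. It gives the time, the measured TCP pose, the force, the opening and the grip force at its end, in the units of the state.
- state(): the state, without advancing time (a new reading comes with each control period).
- snapshot(name): name is "side" or "top"; returns the picture (384x512x3 uint8, red, green, blue); there is no depth.
- calibration(name): a dict with "fx", "fy", "cx", "cy" (pixels), "T" (4x4, takes a point from camera to world coordinates). Camera axes: x right, y down, z forward; pixel columns grow to the right and rows downward; lengths in mm; the calibration is good to about 2 mm. A picture is of the moment at which its call begins. calibration takes no time and is no camera call.
- close_job(): hands the job in; it is judged then, once.
The state is a dict: "time": time; "joints": joint angles; "joint_velocities": joint speeds; "joint_torque": joint torques, N m; "ee_pos": TCP position; "orientation": TCP orientation; "ft_force": force on the tool from outside, world axes, zero at the start; "moment": the same for the moment, N m; "opening": opening from 0.0 (shut) to 1.0 (fully open); "grasp_force": force on a finger pad.
Only numpy, scipy, OpenCV 4.12 (cv2) and the standard library are available. Lean on these libraries where they do the work, as an engineer would, in place of code of your own. Each camera call takes 0.05 s, during which the arm holds its last target. There are 200 camera calls.

## Task

The hob has been cleaned and one of its three burner caps was put back askew. Going over them from left to right, press down with the fingertips on each cap, feeling for the one that rocks, and nudge that one sideways until it drops fully home and lies flat on its burner like the others. Do not pick up or carry off any cap, and leave the brush, the peg, the jars and everything else where they are.

Things in the scene. Friction and masses are not known exactly. Their poses are not given: they have to be found in the camera images.
- hob: Fixed stainless tabletop gas hob, 250 mm deep (x), 520 mm wide (y), black knobs stick 24 mm out of its front (-x) face. Origin on the table under its middle; x points away from the robot, y to its left, z up. Deck 57 mm over the table, its edge rim 60 mm. Three burners stand 170 mm apart along y, at x = +15 mm; each head is a fixed ring, 76 mm outside, bore 56 mm, top 79 mm over the table.
- burner_left (a point): Centre of the left burner head (y = +170 mm on the hob), in the plane of its flat top rim, 79 mm over the table; axes as the hob's. A seated cap has its origin here (within 3 mm sideways), rests level, its top 88 mm over the table, and stays still wherever it is pressed. Exactly one of the three caps, any of them, lies askew.
- burner_middle (a point): Centre of the middle burner head (y = 0 on the hob), in the plane of its flat top rim, 79 mm over the table; axes as the hob's. A seated cap has its origin here (within 3 mm sideways), rests level, its top 88 mm over the table, and stays still wherever it is pressed. Exactly one of the three caps, any of them, lies askew.
- burner_right (a point): Centre of the right burner head (y = -170 mm on the hob), in the plane of its flat top rim, 79 mm over the table; axes as the hob's. A seated cap has its origin here (within 3 mm sideways), rests level, its top 88 mm over the table, and stays still wherever it is pressed. Exactly one of the three caps, any of them, lies askew.
- cap_left: Loose black cap of the left burner, about 0.25 kg: disc 84 mm across, 9 mm thick; a spigot under it, 50 mm across, 4 mm deep, fits the bore with 3 mm play all round. Origin: centre of the disc's underside, z up. Askew, a cap's centre lies 6 to 11 mm off the burner's, in any direction; on that side the spigot rides on the rim and the disc is up to 7 mm high, the far edge rests on the rim (tilt about 0.08 rad).
- cap_middle: Loose black cap of the middle burner, about 0.25 kg: disc 84 mm across, 9 mm thick; a spigot under it, 50 mm across, 4 mm deep, fits the bore with 3 mm play all round. Origin: centre of the disc's underside, z up. An askew cap, pressed near its high edge with under 2 N, rocks down there by 2 to 3 mm until it stands on its spigot, and falls back when let go.
- cap_right: Loose black cap of the right burner, about 0.25 kg: disc 84 mm across, 9 mm thick; a spigot under it, 50 mm across, 4 mm deep, fits the bore with 3 mm play all round. Origin: centre of the disc's underside, z up. An askew cap slides with a sideways push of a few newtons on its high edge, towards the burner's centre, until the spigot falls into the bore, which then stops it.
- port_brush: Flat brush with a red handle, 170x27x12 mm, lying on the hob's deck between the left and middle burners. Bystander; origin under its middle.
- peg: Plastic clothes peg, 15x72x12 mm, lying on the hob's deck between the middle and right burners. Bystander; origin under its middle.
- spice_a: Spice jar with a green lid, 46 mm across, 106 mm tall, standing behind the hob. Bystander.
- dish_soap: Bottle of dish soap, 49x81x226 mm, standing behind the hob. Bystander.
- honey_jar: Honey jar, 71 mm across, 110 mm tall, standing behind the hob. Bystander.
- spice_b: Spice jar with a dark lid, 44 mm across, 105 mm tall, standing behind the hob. Bystander.

How it is judged (in metres and radians):
On the way, in this order (a step that is already met when the one before it is completed fails the run):
1. the left cap is pressed from above (contact force between the fingers and cap_left above 1.5 N and horizontal distance between the grasp point and cap_left below 0.046 m and z of the grasp point in the frame of burner_left above 0.015 m), for 0.1 s.
2. the middle cap is pressed from above (contact force between the fingers and cap_middle above 1.5 N and horizontal distance between the grasp point and cap_middle below 0.046 m and z of the grasp point in the frame of burner_middle above 0.015 m), for 0.1 s.
3. the right cap is pressed from above (contact force between the fingers and cap_right above 1.5 N and horizontal distance between the grasp point and cap_right below 0.046 m and z of the grasp point in the frame of burner_right above 0.015 m), for 0.1 s.
At the end, for the whole second after the job is handed in: All three caps lie seated on their burners: centre within 5 mm of the burner's, underside less than 1.8 mm over the rim, tilted less than 0.03 rad, at rest (horizontal distance between cap_left and burner_left below 0.005 m and z of cap_left in the frame of burner_left below 0.0018 m and angle between each of cap_left, cap_middle, cap_right's own z axis and vertical below 0.03 rad and linear speed of each of cap_left, cap_middle, cap_right below 0.02 m/s and horizontal distance between cap_middle and burner_middle below 0.005 m and z of cap_middle in the frame of burner_middle below 0.0018 m and horizontal distance between cap_right and burner_right below 0.005 m and z of cap_right in the frame of burner_right below 0.0018 m); the robot touches nothing.
It fails at once if the left cap is lifted or carried off its burner (z of cap_left in the frame of burner_left above 0.015 m or horizontal distance between cap_left and burner_left above 0.025 m).
It fails at once if the middle cap is lifted or carried off its burner (z of cap_middle in the frame of burner_middle above 0.015 m or horizontal distance between cap_middle and burner_middle above 0.025 m).
It fails at once if the right cap is lifted or carried off its burner (z of cap_right in the frame of burner_right above 0.015 m or horizontal distance between cap_right and burner_right above 0.025 m).
It fails at once if the brush or the clothes peg on the hob is moved or lifted by more than 25 mm (distance of any of port_brush, peg from where it was at the start of the episode above 0.025 m).
It fails at once if a thing on the table round the hob (soap bottle, honey jar, spice jars) is moved or lifted by more than 25 mm (distance of any of spice_a, dish_soap, honey_jar, spice_b from where it was at the start of the episode above 0.025 m).
It also fails if it takes over 61 s, if anything falls off the work surface, if the arm or the gripper's body presses on something with over 40 N, if the wrist force passes 120 N, or if a joint passes its speed limit or range.

## Working session

There is one attempt and no reset: what is moved stays moved. The work goes in short steps, Python scripts to look and compute and a tool call to move; the robot and the scene stay as the last step left them, time stands still between calls to the robot, and variables do not carry over. Pictures are saved under pics/ and viewed, at most 10 in all, crops included, and the job is handed in when it is done.

Besides the shell and the picture viewer there is one more tool, called after ">>>" as name(argument=value, ...), one argument or row to a line, values as JSON. arm_command: Moves the arm, as the interface text tells. Its arguments: {"type":"object","properties":{"commands":{"type":"string"},"squeeze":{"type":"number"}},"required":["commands"]}

```bash
mkdir -p pics; ls; python3 - <<'E'
from cell import *
import cv2
print(state())
for n in("side","top"):
    cv2.imwrite(f"pics/{n}0.png",snapshot(n)[:,:,::-1]); print(n,calibration(n))
E
```

```text
pics
{'time': 0.0, 'joints': array([-1.50531005e+00,  1.81507340e-01,  1.60796872e+00, -1.94955268e-05,
        1.35377567e+00, -2.06254343e-01]), 'joint_velocities': array([ 0.00014926, -0.00131976, -0.00168746,  0.00268536,  0.00043319,
       -0.00014403]), 'joint_torque': array([-2.00214505e-03, -4.33868587e+01, -3.41851795e+01,  7.00330222e-02,
        3.87352507e-02, -1.53473084e-04]), 'ee_pos': array([ 154.33705026, -553.36872707,  237.84806202]), 'orientation': array([-3.11099723e+00, -4.25319264e-01, -1.53367779e-04]), 'ft_force': array([0.20089121, 0.01351468, 0.25319312]), 'moment': array([-0.02675138, -0.03529899,  0.01578319]), 'grasp_force': 0.0, 'opening': 0.9994735351678165}
side {'fx': 391.4575277501803, 'fy': 391.4575277501803, 'cx': 250.77007246264552, 'cy': 192.3296524663912, 'T': array([[ 8.39438382e-01, -2.95459310e-01,  4.56121692e-01,
         2.70215416e+02],
       [-5.43450641e-01, -4.53059208e-01,  7.06681509e-01,
        -5.78512339e+02],
       [-2.14549882e-03, -8.41095209e-01, -5.40882840e-01,
         5.50300532e+02],
       [ 0.00000000e+00,  0.00000000e+00,  0.00000000e+00,
         1.00000000e+00]])}
top {'fx': 372.3180015946771, 'fy': 372.3180015946771, 'cx': 252.43290719434782, 'cy': 191.4233204614353, 'T': array([[-1.04429824e-02, -9.96603542e-01,  8.16842936e-02,
         5.78342841e+02],
       [-9.99939922e-01,  1.06801562e-02,  2.46713910e-03,
         2.62506710e+01],
       [-3.33116058e-03, -8.16536219e-02, -9.96655201e-01,
         1.01288375e+03],
       [ 0.00000000e+00,  0.00000000e+00,  0.00000000e+00,
         1.00000000e+00]])}
```

```bash
python3 - <<'E'
import cv2
for n in("side","top"):
    i=cv2.imread(f"pics/{n}0.png"); cv2.imwrite(f"pics/{n}0b.png",cv2.resize(i,(800,600),interpolation=cv2.INTER_CUBIC))
E
```

```text
(no output)
```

View pics/top0b.png

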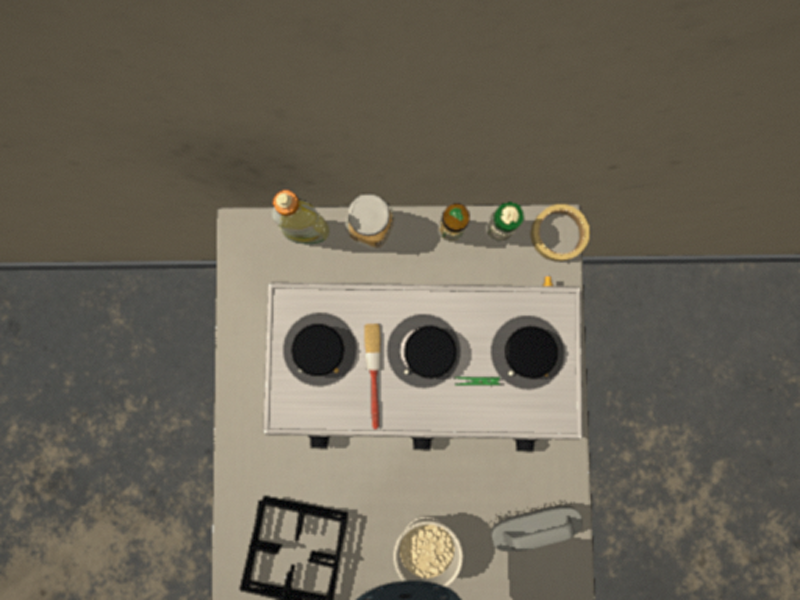

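View pics/side0b.png

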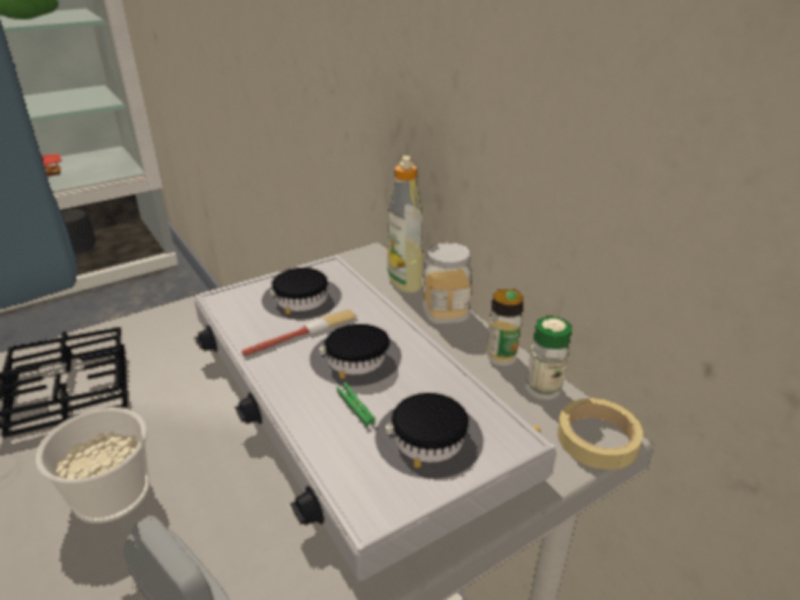

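The top view shows caps near (318,350), (431,352) and (531,352) in the 800 px picture. The left rim of the middle burner is showing, so the middle cap looks shifted to -y. The side view shows the brush and peg clear between the burners. Next I'll measure positions.

```bash
cat > h.py <<'E'
import numpy as np,cv2
from cell import *
def pix(n,u,v,z):
    c=calibration(n);T=c["T"];d=T[:3,:3]@np.array([(u-c["cx"])/c["fx"],(v-c["cy"])/c["fy"],1.]);o=T[:3,3]
    return o+d*(z-o[2])/d[2]
def caps(img,zt=88):
    m=(img.max(2)<38).astype(np.uint8); m[:150]=0
    cs=cv2.findContours(m[:275],cv2.RETR_EXTERNAL,cv2.CHAIN_APPROX_NONE)[0]
    out=[]
    for c in cs:
        if cv2.contourArea(c)>400:
            (u,v),ax,a=cv2.fitEllipse(c); out.append((u,v,*ax,*pix("top",u,v,zt)[:2]))
    return sorted(out)
E
python3 - <<'E'
from h import *
img=cv2.imread("pics/top0.png")
for c in caps(img): print(np.round(c,1))
s=.64
for p,z in [((272,286),60),((579,287),60),((267,433),60),((580,437),60)]: print(p,pix("top",p[0]*s,p[1]*s,z).round(1))
big=cv2.resize(img[180:285,165:375],(798,399),interpolation=cv2.INTER_CUBIC); cv2.imwrite("pics/crop.png",big)
E
```

```text
[203.3 223.5  31.7  32.5 575.8 151. ]
[275.5 225.   31.7  32.2 570.2 -27.5]
[ 340.1  225.    32.    32.6  568.4 -187.3]
(272, 286) [680.3 230.1  60. ]
(579, 287) [ 673.1 -275.1   60. ]
(267, 433) [441.8 236.6  60. ]
(580, 437) [ 430.4 -267.9   60. ]
```

View pics/crop.png

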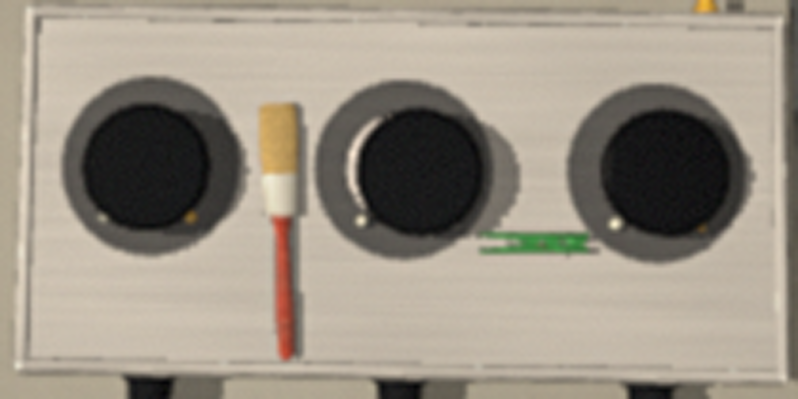

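The crop confirms it: the left and right caps sit centred on their grey dishes. The middle cap is about 10 mm off toward -y and slightly -x, with a white rim crescent showing on its left. I'll now work out the moves.

```bash
cat >> h.py <<'E'
from scipy.spatial.transform import Rotation as R
def rel(p,yaw=None):
    s=state(); r=R.from_rotvec(s["orientation"]); M=r.as_matrix()
    print("t",round(s["time"],2),"pos",s["ee_pos"].round(1),"tooly",M[:,1].round(3),"F",s["ft_force"].round(2))
    print("shift",(M.T@(np.array(p)-s["ee_pos"])).round(1))
    if yaw is not None: print("turn z deg", np.degrees(np.arctan2(np.dot(M[:,0],yaw),np.dot(M[:,1],yaw))*-1).round(1))
E
python3 -c "
from h import *
rel((575,125,150),np.array([-.19,-.98,0]))"
```

```text
t 0.1 pos [ 154.3 -553.4  237.9] tooly [ 0.268 -0.963 -0.002] F [-0.09 -1.54  0.65]
shift [ 587.3 -540.4   88.9]
turn z deg 26.5
```

>>> arm_command(
  commands="29 -27 0 0 0 3 1;59 -54 0 0 0 6 1;88 -81 0 0 0 9 1;117 -108 0 0 0 12 1;147 -135 0 0 0 15 1;176 -162 0 0 0 18 1;205 -189 0 0 0 21 1;234 -216 0 0 0 24 1;264 -243 0 0 0 26 1;293 -270 0 0 0 26 1",
  squeeze=20,
)

```text
time: 0.93
ee_pos: [364.6, -213.2, 238.6]
orientation: [-3.128, 0.289, -0.0]
ft_force: [2.1, -0.5, 0.3]
opening: 0.268
grasp_force: 0.0
```

```bash
python3 -c "
from h import *
rel((575,125,150),np.array([-.19,-.98,0]))"
```

```text
t 0.93 pos [ 364.6 -213.2  238.6] tooly [-0.183 -0.983 -0.   ] F [ 2.14 -0.52  0.33]
shift [ 144.8 -371.1   88.7]
turn z deg 0.4
```

>>> arm_command(
  commands="15 -39 0 0 0 0 1;30 -77 0 0 0 0 1;45 -115 0 0 0 0 1;60 -153 0 0 0 0 1;75 -191 0 0 0 0 1;90 -229 10 0 0 0 1;105 -267 25 0 0 0 1;120 -305 45 0 0 0 1;133 -340 65 0 0 0 1;139 -355 88 0 0 0 1",
)

```text
time: 1.77
ee_pos: [567.1, 112.1, 150.9]
orientation: [-3.128, 0.282, -0.005]
ft_force: [0.7, -0.8, -1.1]
opening: 0.005
grasp_force: 0.0
```

>>> arm_command(
  commands="0 0 8 0 0 0 1;0 0 16 0 0 0 1;0 0 24 0 0 0 1;0 0 32 0 0 0 1;0 0 40 0 0 0 1;0 0 40 0 0 0 1",
)

```text
time: 2.27
ee_pos: [564.2, 107.8, 109.7]
orientation: [3.128, -0.288, -0.002]
ft_force: [-0.2, -0.7, -0.9]
opening: 0.007
grasp_force: 0.0
```

```bash
python3 -c "
from h import *
rel((575,125,100),np.array([-.19,-.98,0]));print(state()['opening'])"
```

```text
t 2.27 pos [564.2 107.8 109.7] tooly [-0.182 -0.983  0.   ] F [-0.15 -0.67 -0.87]
shift [  7.5 -18.8   9.7]
turn z deg 0.5
0.0074084392168968964
```

>>> arm_command(
  commands="4 -10 5 0 0 0 1;7 -19 10 0 0 0 1;7 -19 15 0 0 0 1;7 -19 18 0 0 0 1;7 -19 19 0 0 0 1;7 -19 19 0 0 0 1;7 -19 19 0 0 0 1",
)

```text
time: 2.85
ee_pos: [575.4, 126.2, 91.7]
orientation: [3.128, -0.285, -0.0]
ft_force: [0.4, 0.2, -0.0]
opening: 0.006
grasp_force: 0.0
```

>>> arm_command(
  commands="0 0 1 0 0 0 1;0 0 2 0 0 0 1;0 0 2 0 0 0 1;0 0 2 0 0 0 1",
)

```text
time: 3.18
ee_pos: [575.4, 126.2, 89.8]
orientation: [-3.129, 0.286, -0.0]
ft_force: [0.3, -0.1, -0.7]
opening: 0.005
grasp_force: 0.0
```

>>> arm_command(
  commands="0 0 1 0 0 0 1;0 0 1 0 0 0 1;0 0 2 0 0 0 1;0 0 2 0 0 0 1;0 0 2 0 0 0 1",
)

```text
time: 3.6
ee_pos: [575.5, 126.2, 88.4]
orientation: [3.128, -0.285, 0.0]
ft_force: [-3.5, -0.1, 6.2]
opening: 0.007
grasp_force: 2.7
```

>>> arm_command(
  commands="0 0 0 0 0 0 1;0 0 0 0 0 0 1;0 0 -12 0 0 0 1;0 0 -25 0 0 0 1;4 35 -25 0 0 0 1;9 72 -25 0 0 0 1;13 109 -25 0 0 0 1;18 146 -25 0 0 0 1;22 182 -25 0 0 0 1;22 182 -25 0 0 0 1",
)

```text
time: 4.43
ee_pos: [564.9, -62.9, 114.6]
orientation: [3.125, -0.293, 0.005]
ft_force: [-0.4, -0.2, 0.7]
opening: 0.006
grasp_force: 0.0
```

>>> arm_command(
  commands="0 0 5 0 0 0 1;0 0 10 0 0 0 1;0 0 13 0 0 0 1;0 0 13 0 0 0 1;0 0 13 0 0 0 1",
)

```text
time: 4.85
ee_pos: [563.8, -55.3, 99.2]
orientation: [-3.129, 0.282, 0.002]
ft_force: [0.5, -0.1, 0.4]
opening: 0.005
grasp_force: 0.0
```

>>> arm_command(
  commands="0 0 1 0 0 0 1;0 0 2 0 0 0 1;0 0 3 0 0 0 1;0 0 4 0 0 0 1;0 0 4 0 0 0 1",
)

```text
time: 5.27
ee_pos: [564.0, -56.6, 95.5]
orientation: [-3.129, 0.285, 0.001]
ft_force: [0.4, 0.3, -0.4]
opening: 0.005
grasp_force: 0.0
```

>>> arm_command(
  commands="0 0 1 0 0 0 1;0 0 1 0 0 0 1;0 0 1 0 0 0 1",
)

```text
time: 5.52
ee_pos: [564.1, -56.8, 94.7]
orientation: [3.129, -0.286, 0.0]
ft_force: [0.8, -0.1, 0.0]
opening: 0.004
grasp_force: 0.0
```

>>> arm_command(
  commands="0 0 1 0 0 0 1;0 0 1 0 0 0 1;0 0 1 0 0 0 1",
)

```text
time: 5.77
ee_pos: [564.2, -56.9, 93.8]
orientation: [3.128, -0.286, 0.0]
ft_force: [0.2, 0.1, 1.2]
opening: 0.003
grasp_force: 0.4
```

Contact at 93.8 mm with 1.2 N: the cap is high here, so I'll press on.

>>> arm_command(
  commands="0 0 1 0 0 0 1;0 0 1 0 0 0 1;0 0 1 0 0 0 1",
)

```text
time: 6.02
ee_pos: [564.2, -56.8, 92.8]
orientation: [3.128, -0.285, 0.0]
ft_force: [-0.4, -0.3, 0.7]
opening: 0.005
grasp_force: 0.5
```

>>> arm_command(
  commands="0 0 1 0 0 0 1;0 0 1 0 0 0 1;0 0 1 0 0 0 1",
)

```text
time: 6.27
ee_pos: [564.3, -56.9, 92.4]
orientation: [3.128, -0.285, 0.001]
ft_force: [-1.6, -1.4, 7.0]
opening: 0.008
grasp_force: 3.0
```

>>> arm_command(
  commands="0 0 0 0 0 0 1;0 0 0 0 0 0 1;0 0 -12 0 0 0 1;0 0 -20 0 0 0 1;6 31 -20 0 0 0 1;13 66 -20 0 0 0 1;20 101 -20 0 0 0 1;26 136 -20 0 0 0 1;30 152 -18 0 0 0 1;30 152 -10 0 0 0 1",
)

```text
time: 7.1
ee_pos: [567.4, -216.0, 103.8]
orientation: [3.125, -0.291, 0.007]
ft_force: [-0.2, -0.1, 0.1]
opening: 0.003
grasp_force: 0.0
```

>>> arm_command(
  commands="0 0 5 0 0 0 1;0 0 9 0 0 0 1;0 0 11 0 0 0 1;0 0 11 0 0 0 1;0 0 11 0 0 0 1",
)

```text
time: 7.52
ee_pos: [566.2, -210.3, 90.6]
orientation: [-3.128, 0.283, 0.001]
ft_force: [-0.2, -0.2, 0.1]
opening: 0.004
grasp_force: 0.0
```

>>> arm_command(
  commands="0 0 1 0 0 0 1;0 0 2 0 0 0 1;0 0 2 0 0 0 1",
)

```text
time: 7.77
ee_pos: [566.2, -211.4, 88.8]
orientation: [3.129, -0.285, 0.0]
ft_force: [-0.3, -0.7, 0.4]
opening: 0.004
grasp_force: 0.0
```

>>> arm_command(
  commands="0 0 1 0 0 0 1;0 0 2 0 0 0 1;0 0 2 0 0 0 1;0 0 2 0 0 0 1",
)

```text
time: 8.1
ee_pos: [566.3, -211.6, 88.4]
orientation: [-3.129, 0.285, -0.001]
ft_force: [-4.8, 2.8, 11.1]
opening: 0.001
grasp_force: 5.7
```

>>> arm_command(
  commands="0 0 0 0 0 0 1;0 0 -12 0 0 0 1;0 0 -22 0 0 0 1;-8 -30 -22 0 0 0 1;-17 -65 -22 0 0 0 1;-25 -98 -22 0 0 0 1;-30 -114 -22 0 0 0 1;-30 -114 -22 0 0 0 1;-30 -114 -22 0 0 0 1",
)

```text
time: 8.85
ee_pos: [557.8, -93.7, 109.6]
orientation: [3.128, -0.282, 0.002]
ft_force: [-0.1, -0.1, -0.8]
opening: 0.002
grasp_force: 0.0
```

```bash
python3 -c "
from h import *
rel((558,-93.5,84))
img=snapshot('side'); b=img[180:320,180:340]
cv2.imwrite('pics/s2.png',cv2.resize(b,(686,600),interpolation=cv2.INTER_CUBIC)[:,:,::-1])"
```

```text
t 8.85 pos [557.8 -93.7 109.6] tooly [-0.179 -0.984  0.001] F [-0.11 -0.11 -0.78]
shift [ 0.1 -0.3 25.6]
```

View pics/s2.png

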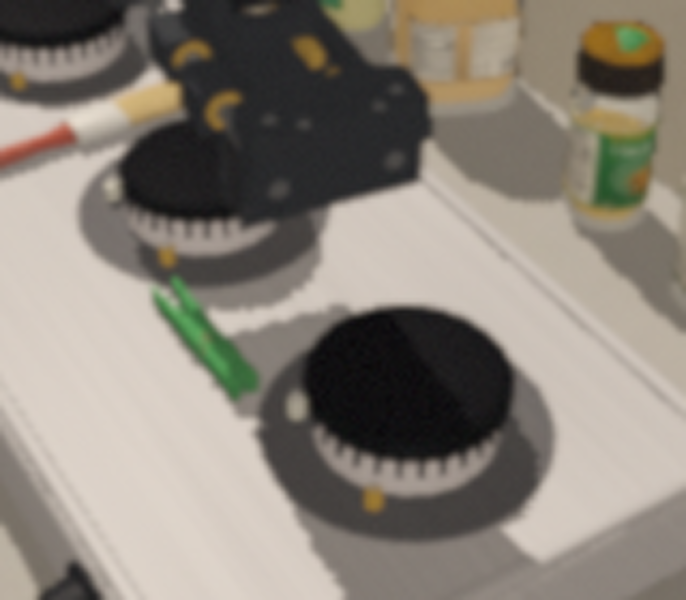

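The gripper hangs on the near side of the middle cap, hiding its right part around (240,190). The right cap at (410,385) is flat and undisturbed. Next I descend beside the edge.

>>> arm_command(
  commands="0 0 8 0 0 0 1;0 0 14 0 0 0 1;0 0 19 0 0 0 1;0 0 24 0 0 0 1;0 0 24 0 0 0 1;0 0 24 0 0 0 1",
)

```text
time: 9.4
ee_pos: [556.8, -94.3, 84.0]
orientation: [-3.128, 0.286, 0.002]
ft_force: [0.3, -0.4, 0.0]
opening: 0.006
grasp_force: 0.0
```

>>> arm_command(
  commands="0 -1.5 0 0 0 0 1;0 -3 0 0 0 0 1;0 -4.5 0 0 0 0 1;0 -6 0 0 0 0 1;0 -6 0 0 0 0 1",
)

```text
time: 9.82
ee_pos: [558.5, -87.8, 85.0]
orientation: [3.129, -0.285, 0.001]
ft_force: [-0.1, -0.2, 0.0]
opening: 0.006
grasp_force: 0.0
```

>>> arm_command(
  commands="0 -1 0 0 0 0 1;0 -2 0 0 0 0 1;0 -3 0 0 0 0 1;0 -3 0 0 0 0 1",
)

```text
time: 10.15
ee_pos: [558.9, -85.1, 84.7]
orientation: [-3.129, 0.285, -0.0]
ft_force: [0.8, -0.2, -0.2]
opening: 0.005
grasp_force: 0.0
```

>>> arm_command(
  commands="0 -1 0 0 0 0 1;0 -2 0 0 0 0 1;0 -3 0 0 0 0 1;0 -3 0 0 0 0 1",
)

```text
time: 10.48
ee_pos: [559.4, -82.1, 84.7]
orientation: [-3.129, 0.285, 0.0]
ft_force: [-0.9, -0.3, -0.3]
opening: 0.006
grasp_force: 0.0
```

>>> arm_command(
  commands="0 -1 0 0 0 0 1;0 -2 0 0 0 0 1;0 -3 0 0 0 0 1;0 -3 0 0 0 0 1",
)

```text
time: 10.82
ee_pos: [559.9, -79.3, 84.6]
orientation: [3.129, -0.285, -0.0]
ft_force: [-0.5, -1.2, -1.2]
opening: 0.006
grasp_force: 0.4
```

Contact is made (about 1 N); I'll push on in small steps.

>>> arm_command(
  commands="0 -1 0 0 0 0 1;0 -2 0 0 0 0 1;0 -3 0 0 0 0 1;0 -3 0 0 0 0 1",
)

```text
time: 11.15
ee_pos: [560.5, -76.2, 84.7]
orientation: [-3.128, 0.285, 0.0]
ft_force: [0.2, -0.5, -0.3]
opening: 0.002
grasp_force: 0.2
```

>>> arm_command(
  commands="0 -1 0 0 0 0 1;0 -2 0 0 0 0 1;0 -2 0 0 0 0 1",
)

```text
time: 11.4
ee_pos: [560.9, -74.1, 84.8]
orientation: [-3.128, 0.285, -0.0]
ft_force: [0.4, -0.2, -0.6]
opening: 0.007
grasp_force: 0.0
```

>>> arm_command(
  commands="0 -1 0 0 0 0 1;0 -2 0 0 0 0 1;0 -2 0 0 0 0 1",
)

```text
time: 11.65
ee_pos: [561.3, -72.2, 84.8]
orientation: [-3.128, 0.285, -0.0]
ft_force: [-0.4, 1.0, 0.0]
opening: 0.005
grasp_force: 0.0
```

>>> arm_command(
  commands="0 -1 0 0 0 0 1;0 -2 0 0 0 0 1;0 -2 0 0 0 0 1",
)

```text
time: 11.9
ee_pos: [561.6, -70.5, 84.8]
orientation: [3.128, -0.285, 0.0]
ft_force: [-0.5, -0.3, -0.4]
opening: 0.005
grasp_force: 0.3
```

```bash
python3 -c "
from h import *
print(state()['ft_force'])
img=snapshot('top'); b=img[180:285,165:375]; cv2.imwrite('pics/t3f.png',img[:,:,::-1])
cv2.imwrite('pics/t3.png',cv2.resize(b,(798,399),interpolation=cv2.INTER_CUBIC)[:,:,::-1])"
```

```text
[-0.51429678 -0.32694789 -0.37169023]
```

View pics/t3.png

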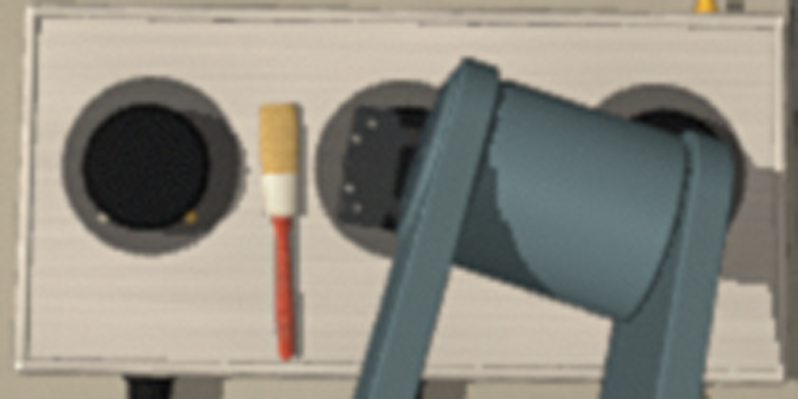

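The arm hides the middle cap, so I'll go by force.

>>> arm_command(
  commands="0 -1 0 0 0 0 1;0 -2 0 0 0 0 1;0 -2 0 0 0 0 1",
)

```text
time: 12.2
ee_pos: [562.0, -68.6, 84.8]
orientation: [3.128, -0.285, 0.0]
ft_force: [0.2, -2.3, -0.1]
opening: 0.003
grasp_force: 0.6
```

```bash
python3 -c "
from h import *
img=snapshot('side'); b=img[180:280,180:300]
cv2.imwrite('pics/s4.png',cv2.resize(b,(720,600),interpolation=cv2.INTER_CUBIC)[:,:,::-1])"
```

```text
(no output)
```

View pics/s4.png

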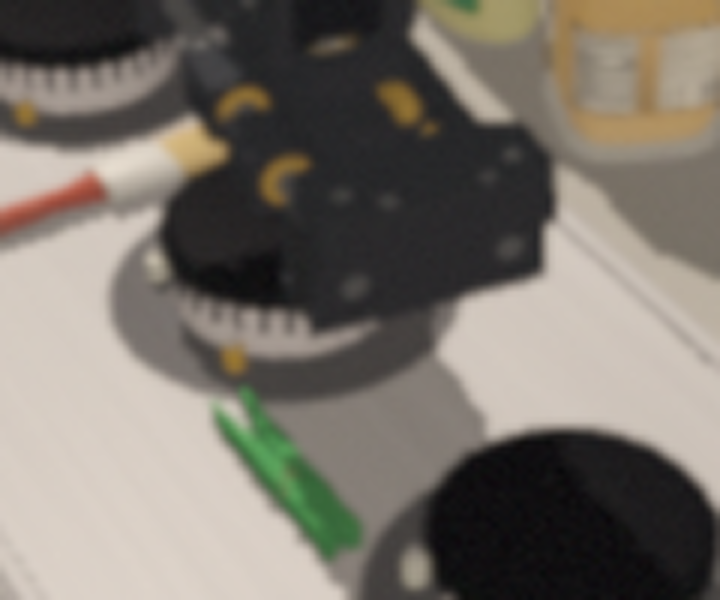

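The cap's front rim at (250,300) looks close to level. The force is rising, so I'll nudge once more.

>>> arm_command(
  commands="0 -1 0 0 0 0 1;0 -1 0 0 0 0 1;0 -1 0 0 0 0 1",
)

```text
time: 12.5
ee_pos: [562.2, -67.5, 84.8]
orientation: [3.129, -0.285, 0.0]
ft_force: [-1.2, -1.0, 1.5]
opening: 0.003
grasp_force: 0.7
```

>>> arm_command(
  commands="0 8 0 0 0 0 1;0 15 -5 0 0 0 1;0 20 -30 0 0 0 1;0 20 -65 0 0 0 1;-35 35 -90 0 0 0 1;-70 50 -90 0 0 0 1;-105 65 -90 0 0 0 1;-140 75 -90 0 0 0 1;-175 80 -90 0 0 0 1;-210 80 -90 0 0 0 1",
)

```text
time: 13.33
ee_pos: [339.5, -108.8, 174.8]
orientation: [3.128, -0.287, 0.001]
ft_force: [-0.9, 0.1, 0.8]
opening: 0.005
grasp_force: 0.0
```

```bash
python3 -c "
from h import *
img=snapshot('top')[:,:,::-1].copy()
for c in caps(img): print(np.round(c,1))
b=img[180:285,165:375]; s=snapshot('side')[180:280,190:310,::-1]
cv2.imwrite('pics/t5.png',np.vstack([cv2.resize(b,(560,280),interpolation=2),cv2.resize(s,(560,320),interpolation=2)]))"
```

```text
[203.3 223.5  31.6  32.5 575.7 151. ]
[271.2 224.1  32.   32.1 572.6 -16.9]
[ 340.   225.    32.    32.7  568.4 -187.1]
```

View pics/t5.png

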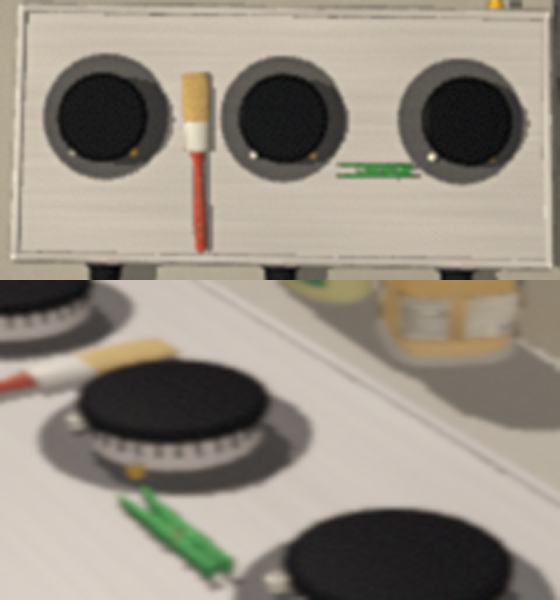

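The middle cap now measures (572.6, -16.9), about 1 mm from the midpoint of the other two, and it looks flat in the side view. I'll press both sides to confirm it is seated.

>>> arm_command(
  commands="30 -22 0 0 0 0 1;60 -45 0 0 0 0 1;90 -68 0 0 0 0 1;120 -90 0 0 0 0 1;150 -113 10 0 0 0 1;180 -136 30 0 0 0 1;205 -154 50 0 0 0 1;212 -160 65 0 0 0 1;212 -160 75 0 0 0 1;212 -160 75 0 0 0 1",
)

```text
time: 14.27
ee_pos: [577.0, 11.1, 96.7]
orientation: [-3.128, 0.284, 0.008]
ft_force: [-0.6, 0.3, -0.5]
opening: 0.007
grasp_force: 0.0
```

>>> arm_command(
  commands="0 0 2 0 0 0 1;0 0 4 0 0 0 1;0 0 6 0 0 0 1;0 0 6 0 0 0 1",
)

```text
time: 14.6
ee_pos: [578.6, 10.2, 94.6]
orientation: [3.128, -0.287, 0.002]
ft_force: [-0.4, -0.5, -0.3]
opening: 0.002
grasp_force: 0.0
```

>>> arm_command(
  commands="0 0 1 0 0 0 1;0 0 2 0 0 0 1;0 0 2 0 0 0 1;0 0 2 0 0 0 1",
)

```text
time: 14.93
ee_pos: [578.6, 10.7, 91.9]
orientation: [-3.129, 0.286, -0.0]
ft_force: [0.6, 0.3, 0.6]
opening: 0.007
grasp_force: 0.0
```

>>> arm_command(
  commands="0 0 1 0 0 0 1;0 0 2 0 0 0 1;0 0 2 0 0 0 1;0 0 2 0 0 0 1",
)

```text
time: 15.27
ee_pos: [578.5, 10.8, 89.5]
orientation: [-3.129, 0.285, 0.0]
ft_force: [0.6, 0.2, 0.3]
opening: 0.007
grasp_force: 0.0
```

>>> arm_command(
  commands="0 0 1 0 0 0 1;0 0 2 0 0 0 1;0 0 2 0 0 0 1",
)

```text
time: 15.52
ee_pos: [578.7, 10.8, 88.4]
orientation: [3.129, -0.285, 0.0]
ft_force: [-2.2, 0.7, 6.0]
opening: 0.005
grasp_force: 2.9
```

>>> arm_command(
  commands="0 0 -8 0 0 0 1;0 0 -14 0 0 0 1;0 28 -14 0 0 0 1;0 56 -14 0 0 0 1;0 56 -9 0 0 0 1;0 56 -5 0 0 0 1;0 56 -3 0 0 0 1;0 56 -3 0 0 0 1",
)

```text
time: 16.18
ee_pos: [568.0, -43.4, 90.0]
orientation: [-3.128, 0.285, 0.002]
ft_force: [-0.1, -0.7, -0.0]
opening: 0.004
grasp_force: 0.0
```

>>> arm_command(
  commands="0 0 1 0 0 0 1;0 0 2 0 0 0 1;0 0 3 0 0 0 1;0 0 3 0 0 0 1",
)

```text
time: 16.52
ee_pos: [568.6, -43.5, 88.5]
orientation: [-3.128, 0.284, -0.0]
ft_force: [-1.6, 2.1, 6.1]
opening: 0.007
grasp_force: 2.8
```

Both sides are firm at 88.4–88.5 mm, the same as the other caps, so the middle cap is seated. I'll withdraw straight up, check that the caps have not shifted, and hand in.

>>> arm_command(
  commands="0 0 -10 0 0 0 1;0 0 -25 0 0 0 1;0 0 -50 0 0 0 1;-30 15 -80 0 0 0 1;-65 30 -90 0 0 0 1;-100 45 -90 0 0 0 1;-135 55 -90 0 0 0 1;-170 60 -90 0 0 0 1;-205 60 -90 0 0 0 1;-205 60 -90 0 0 0 1",
)

```text
time: 17.35
ee_pos: [350.8, -64.2, 176.9]
orientation: [-3.128, 0.285, 0.004]
ft_force: [-0.4, -0.4, -0.3]
opening: 0.003
grasp_force: 0.0
```

```bash
python3 -c "
from h import *
c=caps(snapshot('top')[:,:,::-1].copy())
for x in c: print(np.round(x,1))
print(state()['ee_pos'])
if len(c)==3 and abs(c[1][4]-572.3)<2 and abs(c[1][5]+17)<2: print(close_job())"
```

```text
[203.3 223.5  31.6  32.5 575.8 151. ]
[271.1 224.   31.9  32.2 572.7 -16.8]
[ 340.   225.    32.    32.7  568.4 -187.1]
[353.83399738 -65.42374493 177.97412946]
the job is handed in; nothing more can be done
None
```

I pressed the caps left to right and found that the middle one rocked. I nudged it until it dropped onto its burner, where pressing both sides showed it firm at the same height as the other two. The job is handed in; no verdict came back.

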